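# Set the flip stop and run the stock up to it

### The arm

A 6-joint arm with a two-finger parallel gripper is mounted at the origin on a cart in front of the work surface, level with it; the furniture and walls round the work are solid. World frame = base frame: x ahead of the robot, y to its left, z up, the work surface at z = 0. Lengths are in mm, angles in rad, forces in N, time in s.
With the tool pointing down it reaches from about 275 to 1000 mm from the base axis. Payload 8.4 kg.
Tool frame: the origin (TCP) lies midway between the tips of the shut fingers; the grasp point (between the pads) lies r.grasp_offset behind it (r.grasp_offset is the distance from the TCP to the grasp point, in mm); z points along the fingers, y is the direction in which the jaws open and shut (so a half turn about z gives the same grasp; the last joint's range is limited). The gripper opens to 85 mm and grips with 20 to 120 N. Pads are 22 mm wide; open, the fingers measure 114 mm over their backs; the gripper's body (76 mm by 85 mm) begins 54 mm behind the grasp point. The pads swing forward as they close: fully open they stand 13 mm farther back than shut.
Start: joints at [-1.196, 0.353, 1.633, -0, 1.155, -0.002], TCP at [229.965, -581.157, 231.281] pointing down, gripper open.
Joint ranges: [-2.63, 2.63], [-0.92, 2.1], [0.06, 2.66], [-1.3, 4.44], [0, 2.69], [-3.02, 3.02]. Speed limits (rad/s): [2.22, 2.22, 2.79, 3.14, 3.14, 3.14].

### API

Orientations are given as [roll, pitch, yaw] about the fixed x, y, z axes, in that order (R = Rz(yaw) Ry(pitch) Rx(roll)).
In Python, from rig import r gives the robot as it stands.
- The arm moves only by the tool jog_arm, never from a script. Its argument "series" is a list that holds one entry, the list of rows, each a list of 7 numbers: the shift along the tool's x, y, z in cm, then the turn, a rotation vector about the tool's x, y, z in degrees, then the finger opening in cm, from 0 to 8.54. A call has 1 to 5 rows; each row is the pose to reach, as a shift and turn from the pose commanded when the call began, along the tool's axes at that moment; what a row does not reach only later rows make up. A row lasts 1/8 s, in which the tool goes at most 62.5 mm and 10.7 degrees, less where a joint would pass 70% of its speed; a pose out of reach is approached as far as the arm can. A call with a gripper value outside its range is refused whole. The fingers move at their own pace and stop on an object; "newtons" is the grip in N (left out, the last holds). Time passes only in rows, so rows that repeat a pose let the fingers close. It gives the time, the measured TCP pose, the force and the opening at its end, in the units of the state.
- r.sense(): the state, without advancing time (a new reading comes with each control period).
- r.grab_frame(name): name is "scene" or "top"; returns the picture (384x512x3 uint8, red, green, blue); there is no depth.
- r.calibration(name): a dict with "mtx" (3x3 intrinsics, pixels), "origin" and "attitude" of the camera in the world. Camera axes: x right, y down, z forward; pixel columns grow to the right and rows downward; lengths in mm; the calibration is good to about 2 mm. A picture is of the moment at which its call begins. calibration takes no time and is no camera call.
- r.sign_off(): hands the job in, once; it reports no verdict.
The state is a dict: "clock": time; "qpos": joint angles; "qvel": joint speeds; "joint_efforts": joint torques, N m; "eef_pos": TCP position; "tcp_rot": TCP orientation; "contact_force": force on the tool from outside, world axes, zero at the start; "wrist_torque": the same for the moment, N m; "opening": opening from 0.0 (shut) to 1.0 (fully open).
Only numpy, scipy, OpenCV 4.12 (cv2) and the standard library are available. Lean on these libraries where they do the work, as an engineer would, in place of code of your own. Each camera call takes 0.05 s, during which the arm holds its last target.

### The job

On the stop board, flip the broad flip stop over the fence so that it lies fully down in the trough; leave the narrow stop folded back. Then push the long wooden stock, lying in the trough, along the fence until its end touches the lowered broad stop, and leave it there.

Things in the scene. Friction and masses are not known exactly. Their poses are not given: they have to be found in the camera images.
- stop_board: Wooden board fixed on the bench, 375 mm long (y -190 to +185). Origin: underside, under the trough's middle line; z up, y along the trough. Trough floor 10 mm above the origin, 52 mm wide (x -26 to 26), ends open. Fence on the +x side (x 26 to 44), top at 34 mm; low lip on the -x side, top at 15 mm. Stock lies towards the +y end and is pushed to -y; both stops sit on the fence nearer the -y end
- stock: Flat wooden block, 45 (x) x 140 (y) x 20 (z) mm, 0.06 to 0.13 kg, loose in the trough, its length along it. Origin: centre of its underside. A short wooden block, a green block and a brown sanding block lie on the bench nearby and are not part of the job
- broad_stop_hinge (a point): Middle of the broad stop's hinge line, on top of the fence: 35 mm in +x from the trough's middle line, 41 mm above the bench. Its flag, aluminium, 30 mm wide along the fence, is an arm 8 mm thick reaching 42 mm out from the hinge, with a plate under its outer 22 mm, to 26 mm below the hinge when down. The clamp behind the fence reaches 23 mm behind the hinge line, lower than the fence top
- broad_stop (a joint): Angle of the broad stop's flag, rad: 0 = fully down in the trough (end stop); grows up and back over the fence to 2.05, folded back. Damped, no spring. Folded back it rests by its weight, its outer end 22 mm behind the hinge line and 35 to 50 mm above it. Pushed from behind towards the trough it tips over the top (below about 1.75 rad) and sinks down by itself in a second or so
- broad_stop_face (a point): Point in the face of the broad flag that the stock's end meets: its +y side, 15 mm from the middle of its width; when down, 31 mm from the hinge line towards the trough and 18 mm below it. Moves with the flag; its y axis always lies along the board's y
- narrow_stop (a joint): Angle of the other, narrow flip stop (flag 12 mm wide), otherwise of the same build and joint values. It stays folded back (about 2.05). It stands on the same fence, on either side of the broad one, 80 to 120 mm away
Things that resemble listed ones, but are neither listed nor needed, are in the scene too. What is shaped like the stock but pink is not meant.

How it is judged (in metres and radians):
On the way, in this order (a step that is already met when the one before it is completed fails the run):
1. the broad stop is fully down while the stock has not yet been moved (within 15 mm of its start) (value of joint broad_stop below 0.12 rad and distance of stock from where it was at the start of the episode below 0.015 m), for 0.2 s.
2. the stock is touching the lowered broad stop (value of joint broad_stop below 0.15 rad and contact force between stock and broad_stop above 0.1 N).
At the end, for the whole second after the job is handed in: The broad stop is down (within 0.15 rad), the narrow stop is still folded back (above 1.85 rad), and the stock lies at rest flat in the trough, along it within 10 degrees, its end no more than 10 mm from the face of the broad stop (value of joint broad_stop below 0.15 rad and value of joint narrow_stop above 1.85 rad and y of stock in the frame of broad_stop_face between 0.065 and 0.08 m and x of stock in the frame of stop_board between -0.01 and 0.01 m and z of stock in the frame of stop_board below 0.015 m and angle between the y axis of stock and the y axis of stop_board, either way round below 0.17 rad and linear speed of stock below 0.02 m/s); the robot touches nothing.
It fails at once if the narrow stop is flipped over (value of joint narrow_stop below 1.5 rad).
It also fails if it takes over 42 s, if anything falls off the work surface, if the arm or the gripper's body presses on something with over 40 N, if the wrist force passes 120 N, or if a joint passes its speed limit or range.

## Working session

There is one attempt and no reset: what is moved stays moved. The work goes in short steps, Python scripts to look and compute and a tool call to move; the robot and the scene stay as the last step left them, time stands still between calls to the robot, and variables do not carry over. Pictures are saved under pics/ and viewed, and the job is handed in when it is done.

Besides the shell and the picture viewer there is one more tool, called after ">>>" as a command line: name --argument value ..., lists and objects as JSON in quotes. jog_arm: Moves the arm, as the interface text tells. Its arguments: {"type":"object","properties":{"series":{"type":"array","items":{"type":"array","items":{"type":"array","items":{"type":"number"}}}},"newtons":{"type":"number"}},"required":["series"]}

```bash
ls; mkdir -p pics; python3 - <<'E'
from rig import r
import cv2
print(r.sense(), r.grasp_offset)
for n in("scene","top"):
    im=r.grab_frame(n); cv2.imwrite(f"pics/{n}0.png",im[:,:,::-1]); print(n,r.calibration(n))
E
```

```text
pics
{'clock': 0.0, 'qpos': array([-1.19642161e+00,  3.53666885e-01,  1.63413819e+00, -2.57514936e-05,
        1.15517897e+00, -2.42927024e-03]), 'qvel': array([ 0.00245771,  0.00078939,  0.00080987,  0.00013911, -0.00225363,
       -0.00029105]), 'joint_efforts': array([-4.87276178e-03, -6.05254912e+01, -3.42069805e+01, -6.46935914e-04,
        9.40220256e-03, -5.02380738e-05]), 'eef_pos': array([ 229.77175179, -580.72317505,  230.54823547]), 'tcp_rot': array([-3.14020121e+00,  2.01645846e-05,  3.76814414e-01]), 'contact_force': array([0.08145117, 0.3374967 , 0.48877184]), 'wrist_torque': array([-0.00167685,  0.0145993 , -0.03366877]), 'opening': 0.9998451104379179} 18.700000000000003
scene {'mtx': array([[400.9022565 ,   0.        , 255.03143034],
       [  0.        , 400.9022565 , 186.2982387 ],
       [  0.        ,   0.        ,   1.        ]]), 'origin': array([-117.6156566 ,  890.70758301,  703.12349586]), 'attitude': array([-2.26949663, -0.00931535, -2.24354442])}
top {'mtx': array([[420.94425094,   0.        , 258.84796269],
       [  0.        , 420.94425094, 193.71795471],
       [  0.        ,   0.        ,   1.        ]]), 'origin': array([ 388.12515904,  366.32189407, 1135.66303937]), 'attitude': array([-3.0390042 ,  0.0097477 , -1.59936008])}
```

View pics/scene0.png

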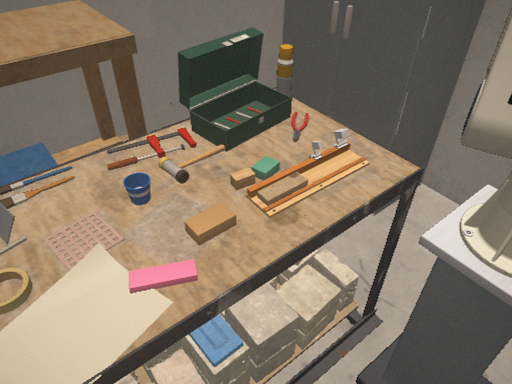

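View pics/top0.png

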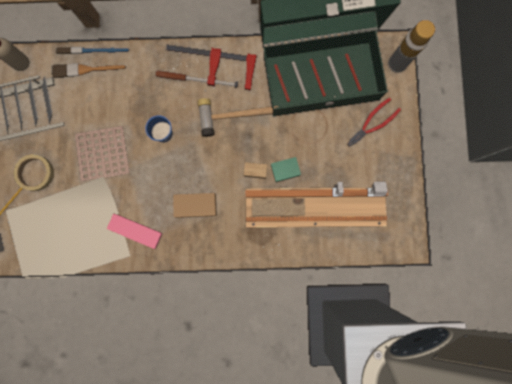

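```bash
cat > h.py <<'E'
import numpy as np, cv2
from rig import r
from scipy.spatial.transform import Rotation as R
def cam(n):
    c=r.calibration(n); a=c["attitude"]
    return c["mtx"],c["origin"],R.from_euler('xyz',a).as_matrix()
def ray(n,uv):
    K,o,A=cam(n); return o,A@np.linalg.solve(K,[uv[0],uv[1],1.])
def onplane(n,uv,z):
    o,d=ray(n,uv); return o+d*(z-o[2])/d[2]
def proj(n,p):
    K,o,A=cam(n); q=K@(A.T@(np.array(p)-o)); return q[:2]/q[2]
def tri(a,b):
    (o1,d1),(o2,d2)=ray("top",a),ray("scene",b)
    d1/=np.linalg.norm(d1); d2/=np.linalg.norm(d2)
    s=np.linalg.lstsq(np.c_[d1,-d2],o2-o1,rcond=None)[0]
    p,q=o1+s[0]*d1,o2+s[1]*d2; return (p+q)/2,np.linalg.norm(p-q)
E
python3 - <<'E'
from h import *
a=cv2.imread('pics/top0.png'); 
cv2.imwrite('pics/t1.png',cv2.resize(a[170:240,235:400],None,fx=4.8,fy=4.8,interpolation=cv2.INTER_CUBIC))
a=cv2.imread('pics/scene0.png'); 
cv2.imwrite('pics/s1.png',cv2.resize(a[120:220,240:375],None,fx=5.8,fy=5.8,interpolation=cv2.INTER_CUBIC))
for p in [(247,187),(386,187),(386,228),(247,228)]: print(onplane("top",p,10))
E
```

```text
[523.41062386 405.36187263  10.        ]
[512.31550557  32.20965248  10.        ]
[402.71654306  38.72739242  10.        ]
[413.34950263 408.188911    10.        ]
```

View pics/t1.png

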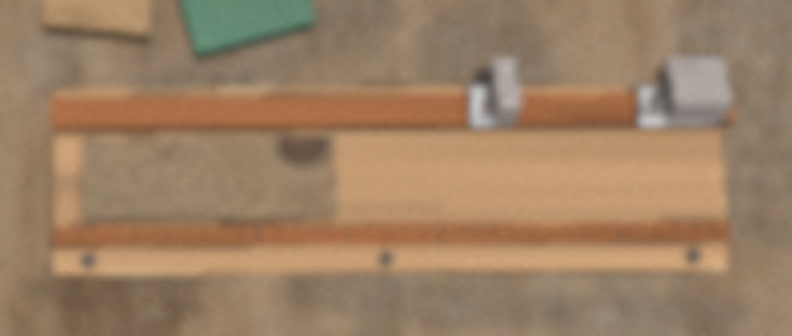

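View pics/s1.png

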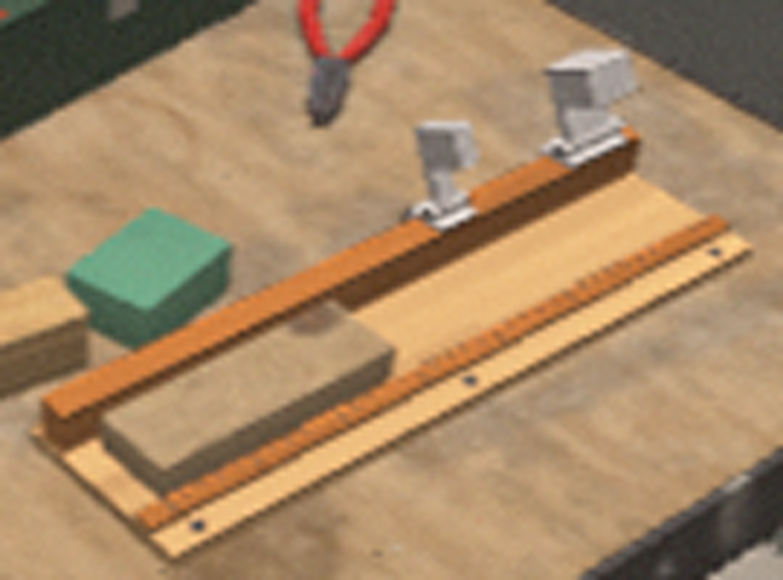

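```bash
python3 - <<'E'
from h import *
a=cv2.imread('pics/top0.png'); h=cv2.cvtColor(a,cv2.COLOR_BGR2HSV)
# orange mask
for n,roi in(("top",(170,240,235,400)),):
    y0,y1,x0,x1=roi
    for x in (255,280,310,325,350): 
        print(x,[tuple(h[y,x]) for y in range(184,232,1)][:16])
m=((h[...,0]<14)&(h[...,1]>140)&(h[...,2]>100)).astype(np.uint8)
m[:170]=0;m[240:]=0;m[:,:235]=0;m[:,400:]=0
k,l,st,c=cv2.connectedComponentsWithStats(m)
for s in st: print(s)
f=lambda u,v:(235+u/4.8-.4,170+v/4.8-.4)
for nm,u,v,z in [("fence L back",52,93,34),("fence L front",52,127,34),("fence R front",731,122,34),
 ("board L lipside",52,275,10),("board R lipside",728,269,10),
 ("stockTL",80,133,30),("TR",335,133,30),("BR",332,217,30),("BL",80,222,30),
 ("broad bracket L/front",638,126,38),("broad flag L",668,100,80),("flag R",730,100,80),("flag bot",690,122,80),("flag top",690,57,80),("narrow bracket L front",470,126,38),("narrow L",492,95,80),("narrow R",520,95,80)]:
    print(nm,onplane("top",f(u,v),z).round(1))
E
```

```text
255 [(np.uint8(15), np.uint8(74), np.uint8(161)), (np.uint8(16), np.uint8(75), np.uint8(159)), (np.uint8(16), np.uint8(78), np.uint8(156)), (np.uint8(16), np.uint8(85), np.uint8(159)), (np.uint8(15), np.uint8(93), np.uint8(173)), (np.uint8(14), np.uint8(108), np.uint8(182)), (np.uint8(13), np.uint8(128), np.uint8(180)), (np.uint8(12), np.uint8(143), np.uint8(171)), (np.uint8(12), np.uint8(146), np.uint8(170)), (np.uint8(12), np.uint8(147), np.uint8(170)), (np.uint8(12), np.uint8(147), np.uint8(170)), (np.uint8(12), np.uint8(148), np.uint8(162)), (np.uint8(12), np.uint8(140), np.uint8(144)), (np.uint8(13), np.uint8(118), np.uint8(141)), (np.uint8(15), np.uint8(99), np.uint8(155)), (np.uint8(15), np.uint8(89), np.uint8(158))]
280 [(np.uint8(16), np.uint8(69), np.uint8(137)), (np.uint8(15), np.uint8(68), np.uint8(131)), (np.uint8(16), np.uint8(72), np.uint8(127)), (np.uint8(16), np.uint8(81), np.uint8(142)), (np.uint8(16), np.uint8(94), np.uint8(165)), (np.uint8(14), np.uint8(110), np.uint8(174)), (np.uint8(12), np.uint8(132), np.uint8(172)), (np.uint8(12), np.uint8(144), np.uint8(172))
[... 2644 characters left out ...]
90  23   6 118]
[328 217  36   3  71]
[366 217  20   3  42]
[247 218   4   3   8]
[253 218  16   3  26]
[270 218  18   3  29]
[290 218  18   2  31]
[309 218  17   2  32]
fence L back [515.4 408.8  34. ]
fence L front [496.7 409.3  34. ]
fence R front [488.5  38.3  34. ]
board L lipside [416.4 412.3  10. ]
board R lipside [408.9  37.6  10. ]
stockTL [493.3 394.1  30. ]
TR [489.2 254.1  30. ]
BR [443.1 257.6  30. ]
BL [444.4 395.4  30. ]
broad bracket L/front [487.4  90.   38. ]
broad flag L [496.8  84.2  80. ]
flag R [495.9  51.8  80. ]
flag bot [484.9  73.4  80. ]
flag top [519.2  71.4  80. ]
narrow bracket L front [490.1 181.3  38. ]
narrow L [502.2 176.1  80. ]
narrow R [501.7 161.5  80. ]
```

```bash
python3 - <<'E'
from h import *
f=lambda u,v:(235+u/4.8-.4,170+v/4.8-.4)
g=lambda u,v:(240+u/5.8-.4,120+v/5.8-.4)
for nm,a,b in [("broad back +y",(668,60),(548,70)),("broad back -y",(724,57),(588,50)),("narrow back +y",(492,60),(417,126)),("fence L back",(52,93),(45,402)),("fence R front",(733,122),(637,140)),("stock near",(332,217),(395,352)),("stock far",(80,222),(165,465)),("pliers?",(0,0),(0,0))][:-1]:
    p,e=tri(f(*a),g(*b)); print(nm,p.round(1),round(e,1))
t=-.021; 
for y in (68,169,224,394):
    fx=488.5+.0215*(y-38.3); print(y,"front",round(fx,1),"mid",round(fx-26,1),"hinge",round(fx+9,1))
E
```

```text
broad back +y [518.6  80.7  72.3] 0.8
broad back -y [519.   50.9  72.6] 1.4
narrow back +y [520.2 173.5  75.6] 2.7
fence L back [514.7 407.4  26. ] 4.7
fence R front [489.2  35.1  26.8] 0.4
stock near [442.8 256.6  25.5] 1.6
stock far [443.7 394.8  31. ] 1.7
68 front 489.1 mid 463.1 hinge 498.1
169 front 491.3 mid 465.3 hinge 500.3
224 front 492.5 mid 466.5 hinge 501.5
394 front 496.1 mid 470.1 hinge 505.1
```

```bash
cat >> h.py <<'E'
def rel(tgt,yaw=-.021):
    s=r.sense(); Rc=R.from_euler('xyz',s["tcp_rot"]); Rt=R.from_euler('xyz',[np.pi,0,yaw])
    print("t",round(float(s["clock"]),2),"pos",s["eef_pos"].round(1),"rot",s["tcp_rot"].round(3),"F",s["contact_force"].round(1),"op",round(float(s["opening"]),2))
    print("shift cm",(Rc.inv().apply(np.array(tgt)-s["eef_pos"])/10).round(2),"turn deg",np.degrees((Rc.inv()*Rt).as_rotvec()).round(1))
E
python3 -c "
from h import *
rel([560,66,200])"
```

```text
t 0.1 pos [ 229.8 -580.8  230.6] rot [-3.14  -0.     0.377] F [ 0.6 -0.2  0.8] op 1.01
shift cm [ 54.5  -47.99   3.13] turn deg [-0.1  0.  22.8]
```

>>> jog_arm --series '[[[10.8,-9.6,0.6,0,0,4.5,0],[21.6,-19.2,1.2,0,0,9.1,0],[32.4,-28.8,1.8,0,0,13.7,0],[43.2,-38.4,2.4,0,0,18.3,0],[54.0,-48.1,3.1,0,0,22.8,0]]]'

```text
clock: 0.72
eef_pos: [371.0, -300.5, 218.1]
tcp_rot: [3.142, -0.0, -0.024]
contact_force: [1.3, -0.2, -0.6]
opening: 0.001
```

>>> jog_arm --series '[[[18.1,-37.1,3.0,0,0,0,0],[18.1,-37.1,3.0,0,0,0,0],[18.1,-37.1,3.0,0,0,0,0],[18.1,-37.1,3.0,0,0,0,0],[18.1,-37.1,3.0,0,0,0,0]]]'

```text
clock: 1.35
eef_pos: [513.6, -23.2, 195.4]
tcp_rot: [3.141, -0.0, -0.021]
contact_force: [1.1, -0.8, 1.2]
opening: 0.0
```

```bash
python3 -c "
from h import *
rel([560,66,66])"
```

```text
t 1.35 pos [513.6 -23.2 195.4] rot [ 3.141 -0.    -0.021] F [ 1.1 -0.8  1.2] op 0.0
shift cm [ 4.45 -9.02 12.93] turn deg [ 0. -0.  0.]
```

>>> jog_arm --series '[[[4.4,-8.0,0,0,0,0,0],[4.4,-9.0,0,0,0,0,0],[4.4,-9.0,2,0,0,0,0],[4.4,-9.0,2,0,0,0,0]]]'

```text
clock: 1.85
eef_pos: [557.6, 64.2, 173.9]
tcp_rot: [3.141, 0.004, -0.02]
contact_force: [0.7, 0.1, 0.6]
opening: 0.004
```

```bash
python3 - <<'E'
from h import *
rel([560,66,66])
for n,(a,b,c,d) in(("top",(120,240,260,400)),("scene",(60,200,240,400))):
    im=r.grab_frame(n)[:,:,::-1]; cv2.imwrite(f"pics/{n}2.png",cv2.resize(np.ascontiguousarray(im[a:b,c:d]),None,fx=4,fy=4,interpolation=cv2.INTER_CUBIC))
E
```

```text
t 1.85 pos [557.6  64.2 173.9] rot [ 3.141  0.004 -0.02 ] F [0.7 0.1 0.6] op 0.0
shift cm [ 0.27 -0.19 10.79] turn deg [0.  0.2 0.1]
```

View pics/scene2.png

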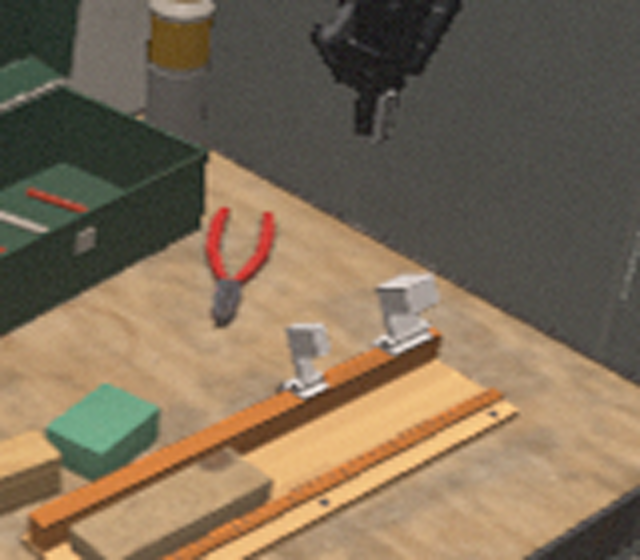

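View pics/top2.png

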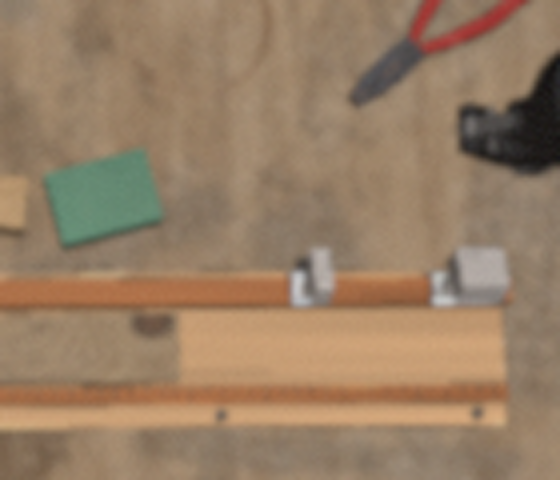

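```bash
python3 - <<'E'
from h import *
for p in [(557.6,64.2,174),(557,64,250)]: print(proj("top",p),proj("scene",p))
E
```

```text
[391.60382739 159.53828008] [332.62971202  93.40776983]
[402.56479916 153.27503619] [336.57924316  67.92956833]
```

>>> jog_arm --series '[[[0.2,-0.1,5.0,0,0,0,0],[0.2,-0.1,10.0,0,0,0,0],[0.2,-0.1,10.7,0,0,0,0],[0.2,-0.1,10.7,0,0,0,0]]]'

```text
clock: 2.45
eef_pos: [561.6, 64.5, 69.6]
tcp_rot: [-3.142, -0.001, -0.022]
contact_force: [-0.2, 0.3, 0.3]
opening: -0.003
```

```bash
python3 - <<'E'
from h import *
rel([512,66,66])
E
```

```text
t 2.45 pos [561.6  64.5  69.6] rot [-3.142e+00 -1.000e-03 -2.200e-02] F [-0.2  0.3  0.3] op -0.0
shift cm [-4.96 -0.04  0.36] turn deg [-0. -0. -0.]
```

>>> jog_arm --series '[[[-1.2,0,0.2,0,0,0,0],[-2.4,0,0.3,0,0,0,0],[-3.0,0,0.3,0,0,0,0],[-3.6,0,0.3,0,0,0,0],[-4.2,0,0.3,0,0,0,0]]]'

```text
clock: 3.08
eef_pos: [519.0, 65.8, 65.8]
tcp_rot: [-3.141, -0.001, -0.021]
contact_force: [0.5, 0.1, 0.4]
opening: 0.004
```

>>> jog_arm --series '[[[-0.5,0,0,0,0,0,0],[-1.0,0,0,0,0,0,0],[-1.4,0,0,0,0,0,0],[-1.4,0,0,0,0,0,0]]]'

```text
clock: 3.58
eef_pos: [504.6, 66.0, 65.4]
tcp_rot: [3.142, 0.001, -0.021]
contact_force: [-0.5, -0.3, -0.6]
opening: 0.001
```

```bash
python3 - <<'E'
from h import *
rel([512,66,66])
for n,(a,b,c,d) in(("top",(120,240,260,400)),("scene",(60,200,240,400))):
    im=r.grab_frame(n)[:,:,::-1]; cv2.imwrite(f"pics/{n}3.png",cv2.resize(np.ascontiguousarray(im[a:b,c:d]),None,fx=4,fy=4,interpolation=cv2.INTER_CUBIC))
E
```

```text
t 3.58 pos [504.6  66.   65.4] rot [ 3.142e+00  1.000e-03 -2.100e-02] F [-0.5 -0.3 -0.6] op 0.0
shift cm [ 0.74 -0.02 -0.06] turn deg [ 0.  0. -0.]
```

View pics/scene3.png

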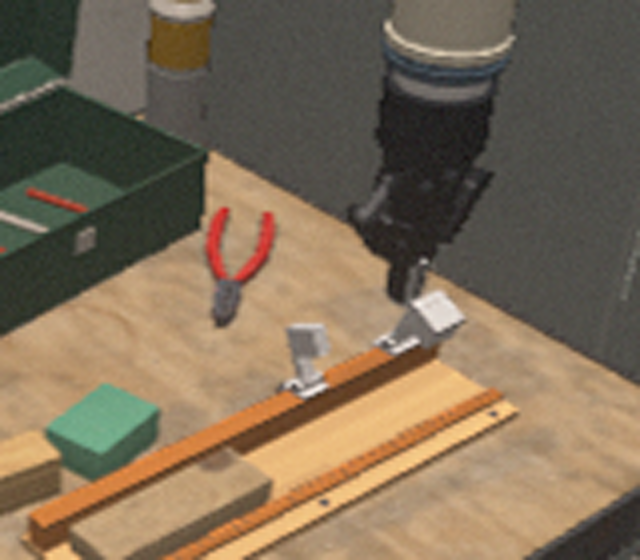

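View pics/top3.png

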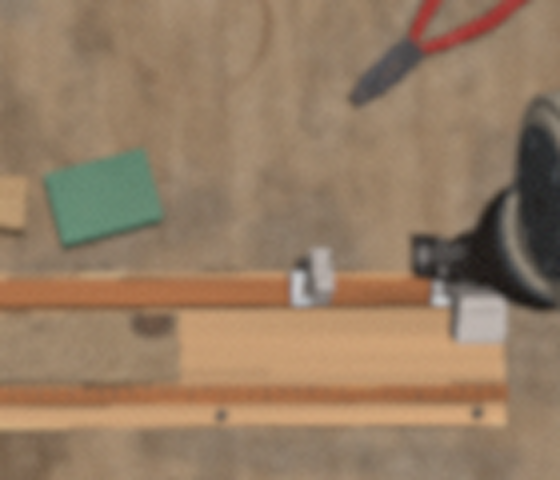

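The broad flag (scene crop ~430,310) has tipped over the fence and is sinking; the narrow one (~305,350) is still folded back. I'll back off and check again.

>>> jog_arm --series '[[[3.0,0,0,0,0,0,0],[4.0,0,-6.0,0,0,0,0],[4.0,0,-12.0,0,0,0,0],[4.0,-6.0,-12.0,0,0,0,0],[4.0,-12.0,-12.0,0,0,0,0]]]'

```text
clock: 4.3
eef_pos: [548.5, 186.1, 186.8]
tcp_rot: [-3.141, -0.002, -0.023]
contact_force: [-0.0, 0.2, 0.5]
opening: -0.001
```

>>> jog_arm --series '[[[0,0,0,0,0,0,0],[0,0,0,0,0,0,0],[0,0,0,0,0,0,0],[0,0,0,0,0,0,0]]]'

```text
clock: 4.8
eef_pos: [547.6, 184.0, 185.5]
tcp_rot: [3.141, 0.0, -0.023]
contact_force: [-0.6, 0.8, 0.6]
opening: 0.0
```

```bash
python3 - <<'E'
from h import *
rel([470,424,100])
for n,(a,b,c,d) in(("top",(120,240,240,400)),("scene",(60,200,240,400))):
    im=r.grab_frame(n)[:,:,::-1]; cv2.imwrite(f"pics/{n}4.png",cv2.resize(np.ascontiguousarray(im[a:b,c:d]),None,fx=4,fy=4,interpolation=cv2.INTER_CUBIC))
E
```

```text
t 4.8 pos [547.6 184.  185.5] rot [ 3.141  0.    -0.023] F [-0.6  0.8  0.6] op 0.0
shift cm [ -8.3  -23.82   8.54] turn deg [ 0.   0.  -0.1]
```

View pics/scene4.png

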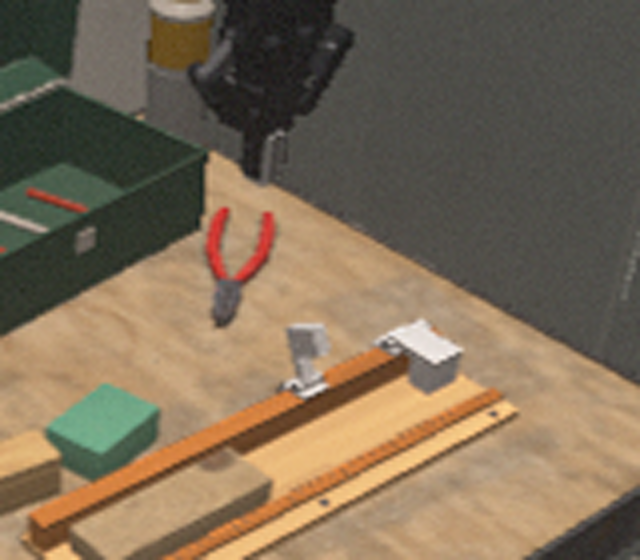

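View pics/top4.png

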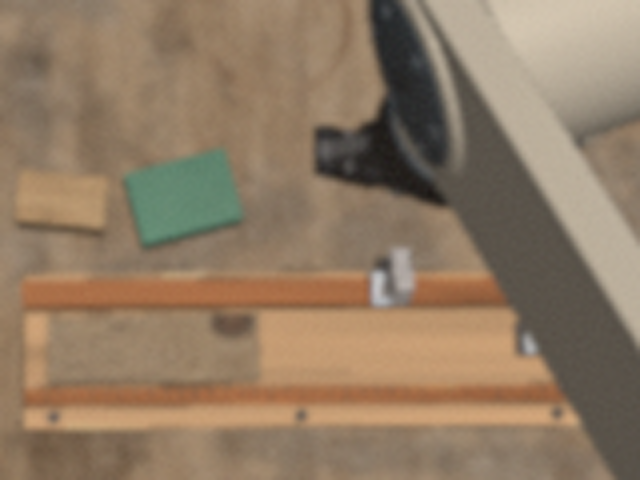

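The broad flag is down in the trough (scene crop ~430,360, plate resting low). The narrow flag is still folded and the stock hasn't moved. Next I'll move above the stock's +y end.

>>> jog_arm --series '[[[-2.0,-6.0,0,0,0,0,0],[-4.0,-12.0,0,0,0,0,0],[-6.0,-18.0,2.0,0,0,0,0],[-8.3,-24.2,5.0,0,0,0,0],[-8.3,-24.4,8.0,0,0,0,0]]]'

```text
clock: 5.52
eef_pos: [469.3, 434.3, 105.7]
tcp_rot: [-3.139, -0.002, -0.019]
contact_force: [0.0, -0.4, 0.1]
opening: 0.002
```

>>> jog_arm --series '[[[0,0,0,0,0,0,0],[0,0,0,0,0,0,0]]]'

```text
clock: 5.78
eef_pos: [470.4, 430.2, 106.4]
tcp_rot: [-3.142, -0.0, -0.022]
contact_force: [0.1, 0.1, 0.6]
opening: -0.003
```

```bash
python3 - <<'E'
from h import *
rel([470,428,21])
for n,(a,b,c,d) in(("top",(120,240,220,400)),("scene",(60,220,220,400))):
    im=r.grab_frame(n)[:,:,::-1]; cv2.imwrite(f"pics/{n}5.png",cv2.resize(np.ascontiguousarray(im[a:b,c:d]),None,fx=3.7,fy=3.7,interpolation=cv2.INTER_CUBIC))
E
```

```text
t 5.78 pos [470.4 430.2 106.4] rot [-3.142 -0.    -0.022] F [0.1 0.1 0.6] op -0.0
shift cm [-0.04  0.23  8.54] turn deg [-0. -0. -0.]
```

View pics/scene5.png

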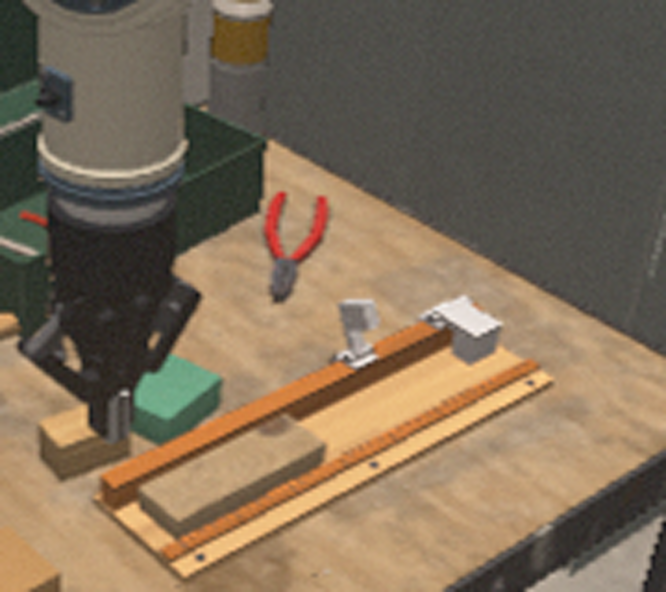

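View pics/top5.png

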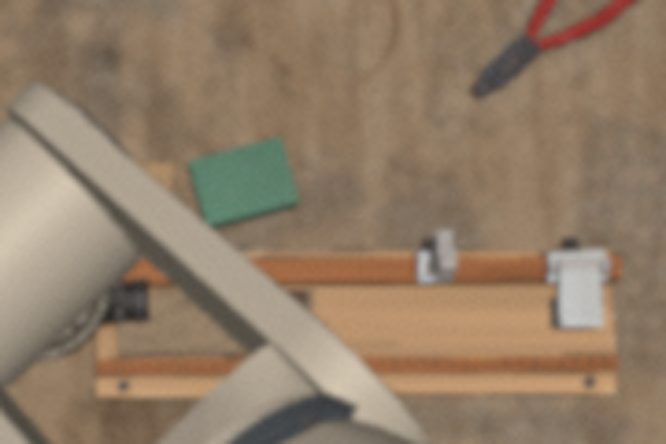

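```bash
python3 - <<'E'
from h import *
f=lambda u,v:(220+u/3.7-.37,120+v/3.7-.37)
for nm,u,v,z in [("flag tip +y",558,326,45),("flag tip -y",605,327,45),("flag hinge +y",558,275,45),("stock end top",310,305,30)]: print(nm,onplane("top",f(u,v),z).round(1))
E
```

```text
flag tip +y [455.7  86.   45. ]
flag tip -y [454.   53.2  45. ]
flag hinge +y [491.5  84.   45. ]
stock end top [476.7 257.2  30. ]
```

>>> jog_arm --series '[[[-0.1,0,4.0,0,0,0,0],[-0.1,0,7.5,0,0,0,0],[-0.1,0,8.5,0,0,0,0],[-0.1,0,8.5,0,0,0,0]]]'

```text
clock: 6.38
eef_pos: [469.4, 430.6, 21.3]
tcp_rot: [-3.141, -0.0, -0.022]
contact_force: [0.4, 0.4, 0.4]
opening: -0.001
```

```bash
python3 - <<'E'
from h import *
rel([467,236,21])
E
```

```text
t 6.38 pos [469.4 430.6  21.3] rot [-3.141 -0.    -0.022] F [0.4 0.4 0.4] op -0.0
shift cm [ 0.19 19.46  0.02] turn deg [-0.  -0.  -0.1]
```

>>> jog_arm --series '[[[0,1.0,0,0,0,0,0],[0,1.8,0,0,0,0,0],[0,2.4,0,0,0,0,0],[0,3.2,0,0,0,0,0],[0,4.2,0,0,0,0,0]]]'

```text
clock: 7.0
eef_pos: [468.3, 388.9, 21.0]
tcp_rot: [-3.14, -0.001, -0.021]
contact_force: [-0.1, 2.2, 3.5]
opening: -0.0
```

>>> jog_arm --series '[[[0,1.0,0,0,0,0,0],[0,2.0,0,0,0,0,0],[0,3.0,0,0,0,0,0],[0,4.0,0,0,0,0,0],[0,5.0,0,0,0,0,0]]]'

```text
clock: 7.62
eef_pos: [467.2, 338.6, 20.9]
tcp_rot: [-3.141, -0.001, -0.021]
contact_force: [-0.0, 3.0, 5.9]
opening: 0.002
```

```bash
python3 - <<'E'
from h import *
rel([466.5,237,21])
for n,(a,b,c,d) in(("top",(120,240,220,400)),("scene",(60,220,220,400))):
    im=r.grab_frame(n)[:,:,::-1]; cv2.imwrite(f"pics/{n}6.png",cv2.resize(np.ascontiguousarray(im[a:b,c:d]),None,fx=3.7,fy=3.7,interpolation=cv2.INTER_CUBIC))
E
```

```text
t 7.62 pos [467.2 338.6  20.9] rot [-3.141e+00 -1.000e-03 -2.100e-02] F [-0.   3.   5.9] op 0.0
shift cm [ 0.15 10.16 -0.02] turn deg [-0. -0. -0.]
```

View pics/scene6.png

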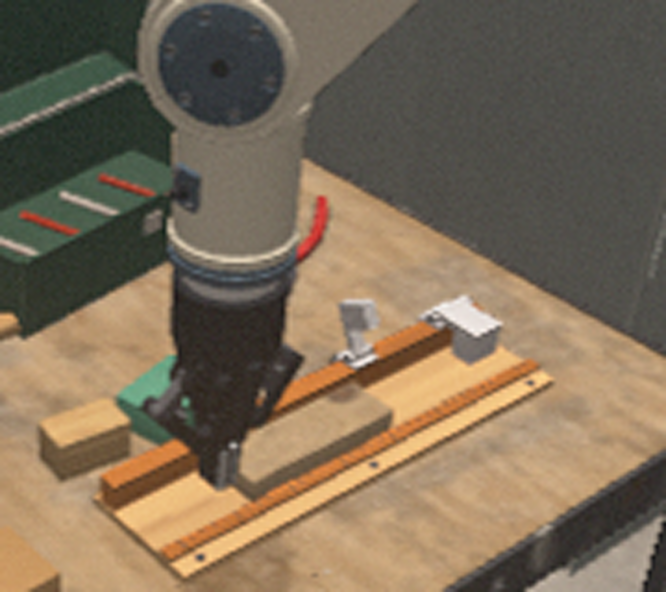

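View pics/top6.png

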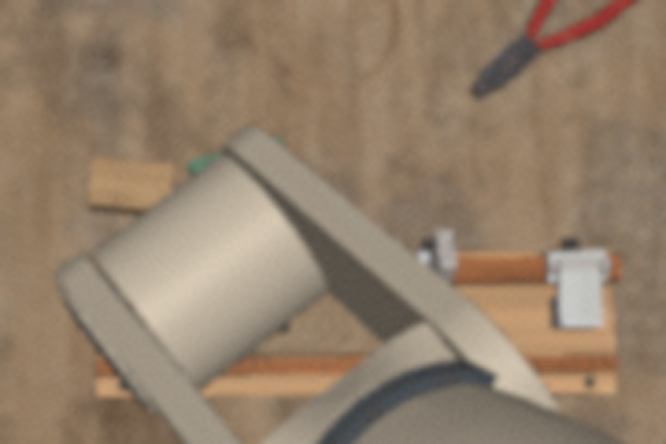

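>>> jog_arm --series '[[[0,1.0,0,0,0,0,0],[0,2.0,0,0,0,0,0],[0,3.0,0,0,0,0,0],[0,4.0,0,0,0,0,0],[0,5.0,0,0,0,0,0]]]'

```text
clock: 8.35
eef_pos: [465.5, 288.0, 20.4]
tcp_rot: [3.141, 0.0, -0.021]
contact_force: [-0.6, 0.5, -0.0]
opening: 0.001
```

>>> jog_arm --series '[[[0,1.0,0,0,0,0,0],[0,2.0,0,0,0,0,0],[0,3.0,0,0,0,0,0],[0,3.5,0,0,0,0,0],[0,3.8,0,0,0,0,0]]]'

```text
clock: 8.98
eef_pos: [465.0, 250.6, 20.6]
tcp_rot: [-3.142, -0.0, -0.021]
contact_force: [-0.0, 1.2, 0.3]
opening: -0.001
```

```bash
python3 - <<'E'
from h import *
rel([466.5,237,21])
for n,(a,b,c,d) in(("top",(120,240,220,400)),("scene",(60,220,220,400))):
    im=r.grab_frame(n)[:,:,::-1]; cv2.imwrite(f"pics/{n}7.png",cv2.resize(np.ascontiguousarray(im[a:b,c:d]),None,fx=3.7,fy=3.7,interpolation=cv2.INTER_CUBIC))
E
```

```text
t 8.97 pos [465.  250.6  20.6] rot [-3.142 -0.    -0.021] F [-0.   1.2  0.3] op -0.0
shift cm [ 0.18  1.35 -0.04] turn deg [-0. -0. -0.]
```

View pics/scene7.png

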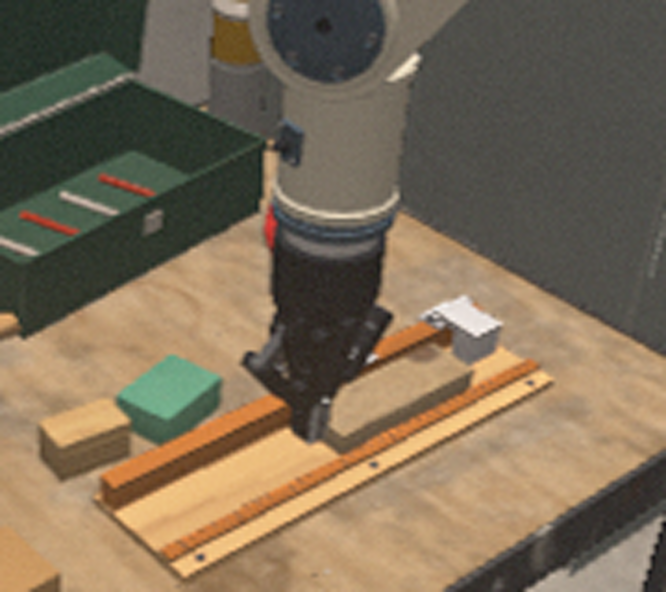

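View pics/top7.png

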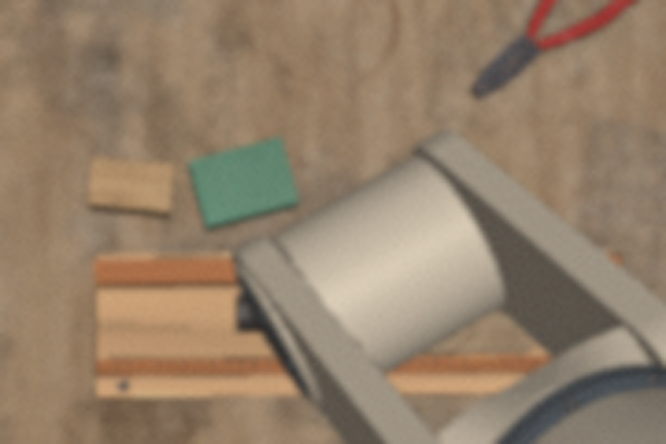

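>>> jog_arm --series '[[[0,0.3,0,0,0,0,0],[0,0.6,0,0,0,0,0],[0,0.9,0,0,0,0,0]]]'

```text
clock: 9.45
eef_pos: [464.7, 241.8, 20.6]
tcp_rot: [-3.142, -0.0, -0.021]
contact_force: [-0.5, 0.6, 0.1]
opening: -0.0
```

>>> jog_arm --series '[[[0,0.2,0,0,0,0,0],[0,0.3,0,0,0,0,0]]]'

```text
clock: 9.7
eef_pos: [464.7, 238.8, 20.6]
tcp_rot: [-3.142, -0.0, -0.021]
contact_force: [0.4, 0.5, 0.6]
opening: -0.001
```

>>> jog_arm --series '[[[0,0.1,0,0,0,0,0],[0,0.2,0,0,0,0,0]]]'

```text
clock: 9.95
eef_pos: [464.7, 236.9, 20.5]
tcp_rot: [-3.142, -0.0, -0.021]
contact_force: [0.7, 0.4, -0.2]
opening: -0.0
```

>>> jog_arm --series '[[[0,0.1,0,0,0,0,0],[0,0.2,0,0,0,0,0]]]'

```text
clock: 10.2
eef_pos: [464.6, 234.8, 20.5]
tcp_rot: [3.142, 0.0, -0.021]
contact_force: [0.5, 1.3, 0.3]
opening: 0.003
```

>>> jog_arm --series '[[[0,0.1,0,0,0,0,0],[0,0.2,0,0,0,0,0]]]'

```text
clock: 10.45
eef_pos: [465.2, 233.9, 20.8]
tcp_rot: [-3.14, -0.001, -0.022]
contact_force: [-0.4, 10.1, 0.4]
opening: -0.006
```

```bash
python3 - <<'E'
from h import *
rel([466.5,237,21])
n,(a,b,c,d)="scene",(100,200,280,380)
im=r.grab_frame(n)[:,:,::-1]; cv2.imwrite(f"pics/{n}8.png",cv2.resize(np.ascontiguousarray(im[a:b,c:d]),None,fx=6,fy=6,interpolation=cv2.INTER_CUBIC))
E
```

```text
t 10.45 pos [465.2 233.9  20.8] rot [-3.14e+00 -1.00e-03 -2.20e-02] F [-0.4 10.1  0.4] op -0.01
shift cm [ 0.12 -0.31 -0.02] turn deg [-0.1 -0.1 -0.1]
```

View pics/scene8.png

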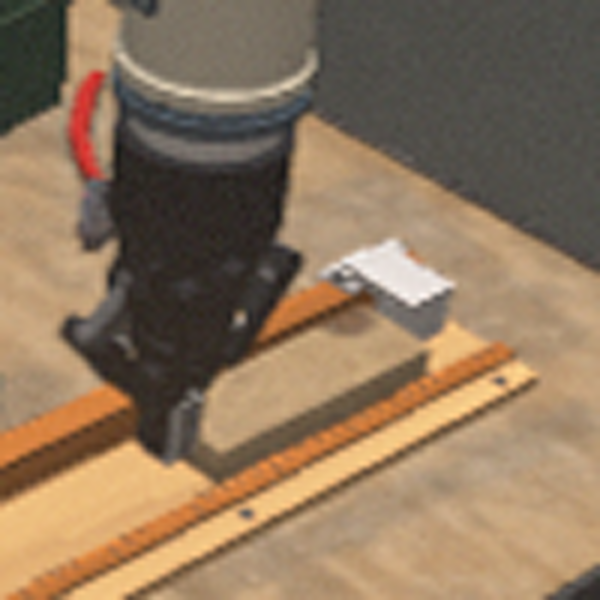

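Force jumped to 10 N: the stock's end (crop ~420,345) is against the broad stop. Backing straight off along +y, then up and aside for a clear view.

>>> jog_arm --series '[[[0,-0.3,0,0,0,0,0],[0,-1.0,0,0,0,0,0],[0,-3.0,0,0,0,0,0],[0,-6.0,-2.0,0,0,0,0],[0,-8.0,-8.0,0,0,0,0]]]'

```text
clock: 11.12
eef_pos: [464.4, 313.7, 98.4]
tcp_rot: [3.139, 0.004, -0.021]
contact_force: [1.7, 1.1, -0.1]
opening: -0.0
```

>>> jog_arm --series '[[[0,-5.0,-4.0,0,0,0,0],[0,-10.0,-8.0,0,0,0,0],[0,-16.0,-8.0,0,0,0,0],[0,-22.0,-8.0,0,0,0,0],[0,-28.0,-8.0,0,0,0,0]]]'

```text
clock: 11.75
eef_pos: [471.2, 595.7, 180.0]
tcp_rot: [-3.141, -0.0, -0.021]
contact_force: [0.8, 0.1, -0.1]
opening: -0.001
```

>>> jog_arm --series '[[[0,0,0,0,0,0,0],[0,0,0,0,0,0,0]]]'

```text
clock: 12.0
eef_pos: [471.2, 593.0, 179.1]
tcp_rot: [3.14, 0.001, -0.02]
contact_force: [0.1, 0.1, 0.3]
opening: -0.001
```

```bash
python3 - <<'E'
from h import *
rel([466.5,237,21])
for n,(a,b,c,d) in(("top",(150,250,230,400)),("scene",(100,220,240,380))):
    im=r.grab_frame(n)[:,:,::-1]; cv2.imwrite(f"pics/{n}9.png",cv2.resize(np.ascontiguousarray(im[a:b,c:d]),None,fx=4.6,fy=4.6,interpolation=cv2.INTER_CUBIC))
E
```

```text
t 12.0 pos [471.2 593.  179.1] rot [ 3.14e+00  1.00e-03 -2.00e-02] F [0.1 0.1 0.3] op -0.0
shift cm [ 0.26 35.58 15.85] turn deg [0.1 0.  0.1]
```

View pics/scene9.png

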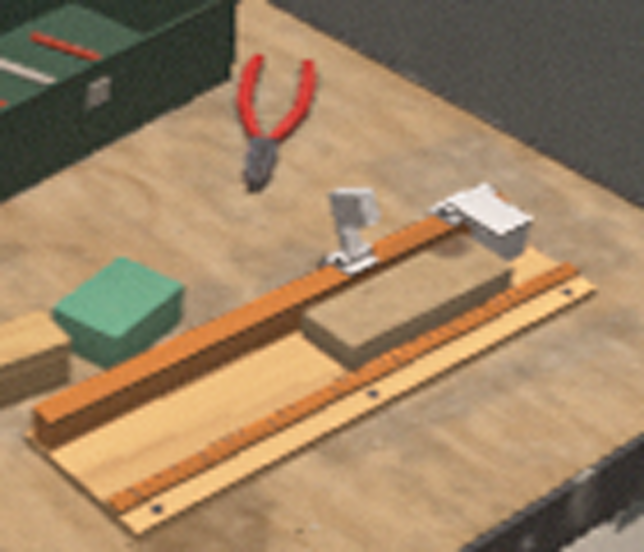

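View pics/top9.png

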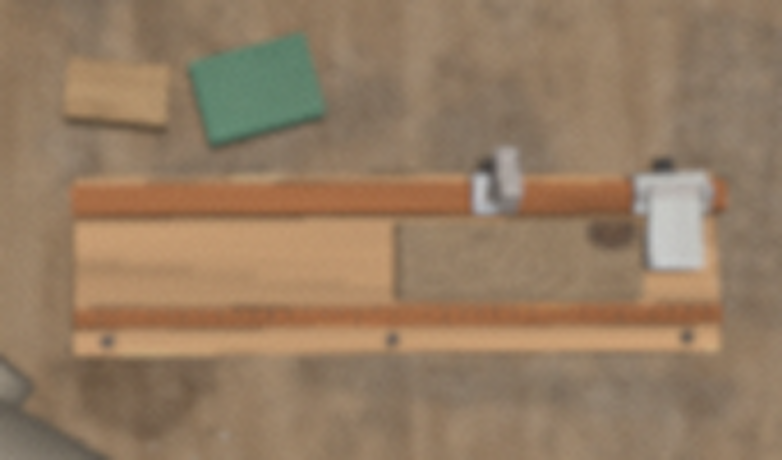

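```bash
python3 - <<'E'
from h import *
f=lambda u,v:(230+u/4.6-.4,150+v/4.6-.4)
for nm,u,v,z in [("stock -y end fence",642,240,30),("stock -y lip",641,295,30),("stock +y fence",398,222,30),("stock +y lip",397,300,30),("flag +y tip",648,268,45),("flag -y tip",704,268,45),("flag +y hinge",649,215,45),("narrow back +y",493,150,76)]: print(nm,onplane("top",f(u,v),z).round(1))
E
```

```text
stock -y end fence [472.4  84.6  30. ]
stock -y lip [441.   86.9  30. ]
stock +y fence [486.8 223.3  30. ]
stock +y lip [442.2 225.8  30. ]
flag +y tip [455.3  85.9  45. ]
flag -y tip [454.4  54.5  45. ]
flag +y hinge [485.2  83.7  45. ]
narrow back +y [520.9 175.4  76. ]
```

```bash
python3 - <<'E'
from h import *
s=r.sense(); print(s["clock"],s["contact_force"].round(1)); print(r.sign_off())
E
```

```text
12.1 [-0.3 -0.6  0.3]
the job is handed in; nothing more can be done
None
```

I tipped the broad stop over the fence from behind with the shut fingers, and it sank fully down before the stock was touched. Then I pushed the stock along the trough until the wrist force jumped to about 10 N at the stop. I backed off and handed in at 12.1 s.

Last checks, all from the pictures:
- **Broad stop:** its flag tip measured at x ≈ 455 mm, against 456 mm expected for fully down.
- **Stock:** it lies flat and along the fence. Its end is at y ≈ 85–87 mm and the flag's face at y ≈ 84–86 mm, so they agree to about 1 mm.
- **Narrow stop:** it is still folded back, with its outer end about 21 mm behind the hinge line, against 22 mm expected.
- **Gripper:** clear of everything, contact force about 0.

Two readings did not fit. The stop contact came about 4 mm further along than I had worked out. Midway through the push there was also a brief upward force of about 6 N on the tool, cause unknown, but it went away. No other check failed.

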